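# Start the phone curing box

## Robot

A 6-joint arm with a two-finger parallel gripper is mounted at the origin on the work surface. World frame = base frame: x ahead of the robot, y to its left, z up, the work surface at z = 0. Lengths are in m, angles in rad, forces in N, time in s.
With the tool pointing down it reaches from about 0.35 to 0.85 m from the base axis. Payload 8.1 kg.
Tool frame: the origin (TCP) lies at the very end of the fingers, on their centre line; the grasp point (between the pads) lies 19 mm behind it; z points along the fingers, y is the line along which they close (so a half turn about z gives the same grasp; the last joint's range is limited). The gripper opens to 93 mm and grips with 3 to 60 N. Pads are 15 mm wide; open, the fingers measure 128 mm over their backs; the gripper's body (75 mm by 188 mm) begins 65 mm behind the grasp point.
Start: joints at [1.234, 0.13, 1.488, -0, 1.523, -0.085], TCP at [0.149, 0.581, 0.219] pointing down, gripper open.
Joint ranges: [-2.96, 2.96], [-0.89, 2.26], [0.02, 2.5], [-1.34, 4.48], [0, 2.73], [-2.66, 2.66]. Speed limits (rad/s): [2.39, 2.39, 2.79, 3.14, 3.14, 3.14].

## Interface

Orientations are given as a rotation vector (axis times angle).
In Python, from plant import read_state, eyes, workorder gives the robot as it stands. The module is installed in compiled form; this text tells all that it offers.
- The arm moves only by the tool play_rows, never from a script. Its argument "targets" is one flat list of numbers, 4 for each row, row after row: the shift along the tool's x, y, z in cm, then the turn about the tool's z in degrees. In form: [dx, dy, dz, roll, dx, dy, dz, roll, ...]. A call has 1 to 8 rows; each row is the pose to reach, as a shift and turn from the pose commanded when the call began, along the tool's axes at that moment; what a row does not reach only later rows make up. A row lasts 1/12 s, in which the tool goes at most 41.7 mm and 7.16 degrees, less where a joint would pass 70% of its speed; a pose out of reach is approached as far as the arm can. A call with a gripper value outside its range is refused whole. "grip" is the finger opening in cm, from 0 to 9.3, set as the call begins (left out, the last holds). The fingers move at their own pace and stop on an object; "grip_force" is the grip in N (left out, the last holds). Time passes only in rows, so rows that repeat a pose let the fingers close. It gives the time, the measured TCP pose, the force, the opening and the grip force at its end, in the units of the state.
- read_state(): the state, without advancing time (a new reading comes with each control period).
- eyes.read_camera(name): name is "scene" or "top"; returns a dict with "image" (384x512x3 uint8, red, green, blue), "vfov" (degrees; the focal length in pixels is half the picture's height over the tangent of half this angle, whatever the lens; pixels are square), "cx", "cy" (the principal point, pixels), "k1" (the pictures are not rectified: a ray, as slopes to the right and down, at radius r is drawn at 1 + k1 r^2 times it, then the intrinsics apply), "cam_to_world" (4x4, takes a point from camera to world coordinates). Camera axes: x right, y up, looking along -z (the intrinsics and any distortion apply to the point x, -y, -z); pixel columns grow to the right and rows downward; lengths in m; the calibration is good to about 2 mm. A picture is of the moment at which its call begins. There is no depth.
- workorder.close_job(): hands the job in; it is judged then, once.
The state is a dict: "t": time; "q": joint angles; "dq": joint speeds; "joint_torque": joint torques, N m; "tool_pos": TCP position; "orientation": TCP orientation; "force": force on the tool from outside, world axes, zero at the start; "wrist_torque": the same for the moment, N m; "opening": finger opening in m; "gripper_force": force on a finger pad.
Only numpy, scipy, OpenCV 4.12 (cv2) and the standard library are available. Lean on these libraries where they do the work, as an engineer would, in place of code of your own. Each camera call takes 0.05 s, during which the arm holds its last target. There are 200 camera calls.

## Task

Start a curing run in the small white curing box: gently push its phone tray fully home, then push the hinged door fully shut over it, and then press the round start button on top all the way down and let it go. Do not lift anything: the phone stays lying in the tray, the door must not be swung in while the tray still sticks out, the button is not pressed before the door is shut, and the things standing around the box are left alone.

Things in the scene. Friction and masses are not known exactly. Their poses are not given: they have to be found in the camera images.
- station: white curing box fixed to the bench, 235 deep x 140 wide x 85 mm high. Origin: bottom centre of its open front face; x points from the front into the box, y to its left, z up. The front faces roughly towards the robot. On top, 75 mm behind the front edge: the start button at y = -33 mm and a flat rectangular timer display (34 x 46 mm, 3 mm high; not used) at y = +33 mm.
- tray (a joint): slide of the tray, m: 0 = fully home (its front plate then is flush with the box's front face), grows as it comes out towards the robot along the box's -x; starts 0.05 to 0.09, stop at 0.12. Friction about 2 N; stays where it is left, has a hard stop at 0.
- tray_front (a point): point on the middle of the outer face of the tray's grey front plate (no handle), 55 mm above the bench. The plate is 124 mm wide, 6 mm thick and reaches from 10 to 66 mm above the bench; behind it the tray has 14 mm high side walls.
- door (a joint): hinge angle of the door, rad: 0 = shut against the box's front, grows as it opens; starts at 1.65 to 2.2 (at 1.57 the door stands straight out from the front), stop at 2.4. Stiff hinge (about 0.06 N m friction): stays where it is left, hard stop at 0.
- door_hinge (a point): lower end of the vertical door hinge, at the box's front left edge: x = -6 mm, y = +68 mm, z = 4 mm in the box's frame.
- door_edge (a point): point on the outer face of the door (looks away from the box when shut, to the box's left when open), 120 mm from the hinge axis, 59 mm above the bench. The door is a flat aluminium panel with an amber window, no handle, 136 mm wide from the hinge, 8 mm thick (hinge axis in mid thickness), from 4 to 83 mm above the bench.
- start (a joint): travel of the start button, m: 0 = up, 0.006 = fully down; springs back, about 5 N when fully down.
- start_top (a point): centre of the top face of the round grey start button, 26 mm across, on the box's top; it is pressed straight down.
- phone: black phone with its back up, 146 x 72 x 8 mm, lying loose in the tray, partly under the box's roof; origin at the centre of its underside, x along its length, z up. Rides along with the tray.
- spare: bystander: a second phone of the same size, flat on the bench to the right of the box; origin at the centre of its underside.
- bottle: bystander: small upright bottle, 40 mm across, 100 mm high, beside the box; origin at the centre of its underside.
- stamp: bystander: upright black hand stamp, 48 mm across, 75 mm high, beside the box; origin at the centre of its underside.
There are look-alikes about, which are no part of the job. What is shaped like the phone but pink is not meant.

How it is judged:
By the outcome, as a careful person would: the job done as asked, in the order asked, and still so for the second after the job is handed in, with the robot touching nothing.
It also fails if it takes over 64 s, if anything falls off the work surface, if the arm or the gripper's body presses on something with over 40 N, if the wrist force passes 120 N, or if a joint passes its speed limit or range.

## Working session

There is one attempt and no reset: what is moved stays moved. The work goes in short steps, Python scripts to look and compute and a tool call to move; the robot and the scene stay as the last step left them, time stands still between calls to the robot, and variables do not carry over. Pictures are saved under pics/ and viewed, at most 10 in all, crops included, and the job is handed in when it is done.

Besides the shell and the picture viewer there is one more tool, called as name(argument=value, ...) on one line, values as JSON. play_rows: Moves the arm, as the interface text tells. Its arguments: {"type":"object","properties":{"targets":{"type":"array"},"grip":{"type":"number"},"grip_force":{"type":"number"}},"required":["targets"]}

```bash
mkdir -p pics; cat > h.py <<'E'
import numpy as np, cv2, pickle
from plant import read_state, eyes, workorder
def shot(name,fn):
    c=eyes.read_camera(name); cv2.imwrite('pics/'+fn+'.png',c['image'][:,:,::-1]); pickle.dump(c,open('pics/'+fn+'.pkl','wb')); return c
def K(c):
    f=c['image'].shape[0]/2/np.tan(np.radians(c['vfov'])/2)
    return np.array([[f,0,c['cx']],[0,f,c['cy']],[0,0,1.]]),np.array([c['k1'],0,0,0,0.])
def ray(c,uv):
    k,d=K(c); p=cv2.undistortPoints(np.array([[uv]],float),k,d)[0,0]
    M=np.array(c['cam_to_world']); return M[:3,3],M[:3,:3]@np.array([p[0],-p[1],-1])
def at(c,uv,z):
    o,r=ray(c,uv); return o+r*(z-o[2])/r[2]
def proj(c,P):
    k,d=K(c); M=np.array(c['cam_to_world']); q=(np.atleast_2d(P)-M[:3,3])@M[:3,:3]; q=q*[1,-1,-1]
    return cv2.projectPoints(q,np.zeros(3),np.zeros(3),k,d)[0][:,0]
E
python3 - <<'E'
from h import *
for n in('scene','top'):
    c=shot(n,n+'0'); print(n,c['vfov'],c['k1'],np.round(c['cam_to_world'],3).tolist())
a=[cv2.imread(f'pics/{n}0.png') for n in('scene','top')]
for n,i in zip(('scene','top'),a): cv2.imwrite(f'pics/{n}0b.png',cv2.resize(i,(800,600),interpolation=cv2.INTER_CUBIC))
print(read_state())
E
```

```text
scene 55.59171198523698 -0.09559065609216286 [[-0.167, -0.747, 0.643, 1.204], [0.986, -0.128, 0.108, 0.106], [0.002, 0.652, 0.758, 0.79], [0.0, 0.0, 0.0, 1.0]]
top 53.314201592087215 0.005087455650102443 [[-0.017, 0.981, -0.194, 0.416], [-0.999, -0.022, -0.024, -0.011], [-0.028, 0.194, 0.981, 1.014], [0.0, 0.0, 0.0, 1.0]]
{'t': 0.1, 'q': array([ 1.23359627e+00,  1.31095096e-01,  1.48915284e+00,  7.78986203e-06,
        1.52299458e+00, -8.54190481e-02]), 'dq': array([ 0.00137862, -0.00248569, -0.00227526,  0.00023143,  0.00257952,
       -0.00139475]), 'joint_torque': array([ 5.25928135e-04, -5.61341071e+01, -4.93096948e+01,  7.69039197e-02,
        2.92357762e-02, -1.00959860e-04]), 'tool_pos': array([0.14929645, 0.5806074 , 0.21769633]), 'orientation': array([-3.94408906e-01, -3.11637894e+00,  2.53109435e-03]), 'force': array([-0.42387037,  0.07250771, -0.33924525]), 'wrist_torque': array([0.02792591, 0.01184754, 0.04294876]), 'gripper_force': 0.0, 'opening': 0.09287584297473069}
```

View pics/scene0b.png

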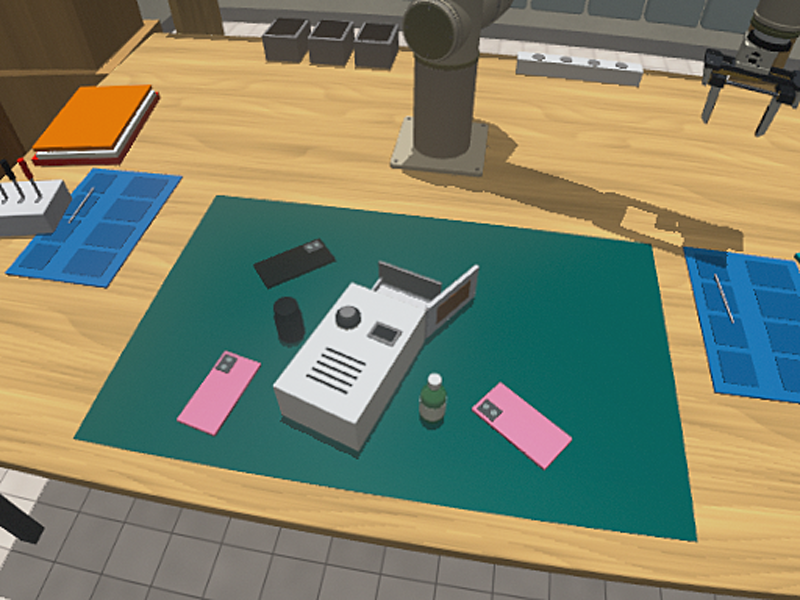

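View pics/top0b.png

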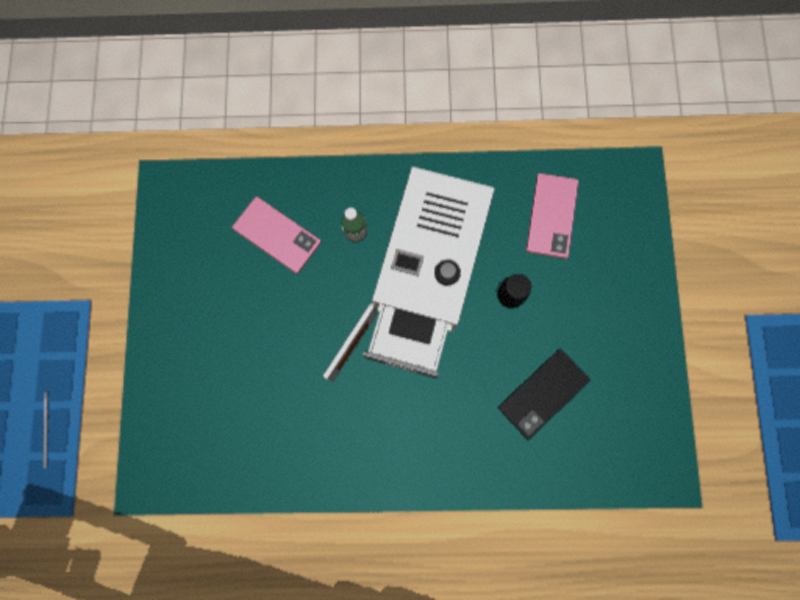

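Top view: box roof corners are at (374,302), (457,327), (494,187) and (411,167). The tray front plate runs (365,353)-(437,375), and the door from its hinge at (376,305) to its tip at (327,379).

Look-alikes, with top-view pixels:
- **Button:** the round grey one at (447,271) is the start button. The rectangular display (406,262) and the black stamp (515,290) are not.
- **Phone:** the one in the tray at (411,326) is meant. The spare (545,394) and the pink ones (277,235) and (553,215) are not.

I'll check this in one close crop with the fitted model drawn over it.

```bash
cat > fit.py <<'E'
from h import *
def w(p,b): # box->world
    p=np.atleast_2d(p); c,s=np.cos(p[0,0]*0+b[2]),np.sin(b[2]); return np.c_[p[:,0]*c-p[:,1]*s+b[0],p[:,0]*s+p[:,1]*c+b[1],p[:,2]]
def door(a,r,off,z): # point on door at r from hinge, outward offset
    d=np.array([-np.sin(a),-np.cos(a)]); n=np.array([-np.cos(a),np.sin(a)])
    q=np.array([-.006,.068])+r*d+off*n; return [q[0],q[1],z]
E
python3 - <<'E'
from fit import *
from scipy.optimize import least_squares
ct=pickle.load(open('pics/top0.pkl','rb')); cs=pickle.load(open('pics/scene0.pkl','rb'))
f=lambda L:(np.array(L,float)+.5)*.64-.5
top=f([[374,302],[457,327],[494,187],[411,167],[447,270],[365,354],[437,376]])
sc=f([[357,284],[275,390],[358,446],[347,314]])
def model(b,t):
    B=[[0,.07,.085],[0,-.07,.085],[.235,-.07,.085],[.235,.07,.085],[.075,-.033,.097],[-t,.062,.066],[-t,-.062,.066]]
    S=[[0,-.07,.085],[.235,-.07,.085],[.235,.07,.085],[.075,-.033,.097]]
    return w(B,b),w(S,b)
def res(p):
    A,S=model(p[:3],p[3]); return np.r_[(proj(ct,A)-top).ravel(),(proj(cs,S)-sc).ravel()]
r=least_squares(res,[.45,0,-.2,.07],loss='soft_l1'); b=r.x; print(b,np.round(r.fun.reshape(-1,2),1).tolist())
tip=at(ct,f([[325,378]])[0],.083); print('tip',tip)
h=w([[-.006,.068,.083]],b[:3])[0]; v=tip-h; c,s=np.cos(b[2]),np.sin(b[2]); l=[v[0]*c+v[1]*s,-v[0]*s+v[1]*c]
a=np.arctan2(-l[0],-l[1]); print('door',a,np.hypot(*l))
np.save('b.npy',np.r_[b,a])
for n,uv,z in(('bottle',(351,213),.1),('stamp',(517,285),.075),('spare',(545,394),.008)): print(n,at(ct,f([uv])[0],z))
print('btn',w([[.075,-.033,.097]],b),'front',w([[-b[3],0,.055]],b))
im=ct['image'][:,:,::-1].copy(); x0,y0,x1,y1=200,95,350,255
im=cv2.resize(im[y0:y1,x0:x1],None,fx=3.7,fy=3.7,interpolation=cv2.INTER_CUBIC)
P=np.r_[model(b[:3],b[3])[0],w([door(a,.136,.004,.083)],b),w([door(a,.136,-.004,.083)],b),w([door(a,0,.004,.083)],b)]
for q in proj(ct,P): cv2.circle(im,tuple(int(v) for v in ((q-[x0,y0]+.5)*3.7)),3,(0,0,255),1)
cv2.imwrite('pics/fit.png',im)
E
```

```text
[ 0.58023567 -0.02190341 -0.28432804  0.08449664] [[-1.5, -0.8], [0.3, -2.3], [-0.9, -0.3], [-0.6, -0.4], [-0.1, 0.5], [-1.3, 0.4], [1.0, -0.5], [-3.5, -1.6], [-0.8, -2.5], [-0.6, -14.4], [0.9, 0.4]]
tip [0.47963667 0.11924056 0.083     ]
door 1.863746925255727 0.13594442047966873
bottle [0.74159531 0.07624498 0.1       ]
stamp [ 0.62235935 -0.18725064  0.075     ]
spare [ 0.45162016 -0.23525698  0.008     ]
btn [[ 0.64296754 -0.07461691  0.097     ]] front [[0.49913154 0.00179896 0.055     ]]
```

View pics/fit.png

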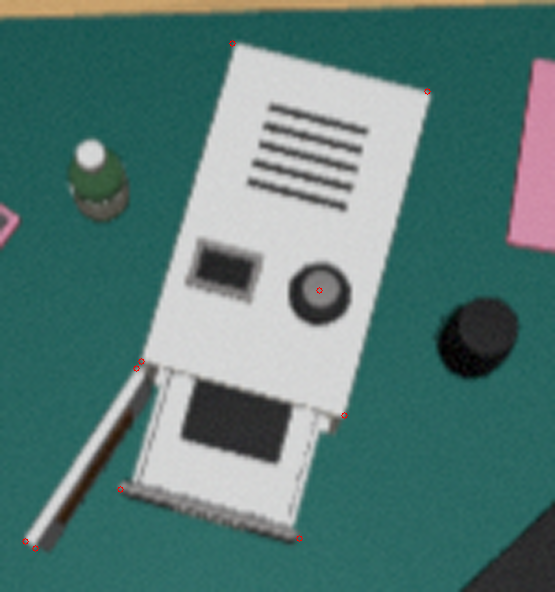

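The crop confirms the fit: box corners, tray plate, door and the grey button at crop (320,286) all match to about 2 mm. The tray is out about 84 mm and the door stands at about 1.86 rad. Now I'll work out the approach move.

```bash
cat >> fit.py <<'E'
from scipy.spatial.transform import Rotation as R
b=np.load('b.npy') if __import__('os').path.exists('b.npy') else None
def plan(pts):
    s=read_state(); T=R.from_rotvec(s['orientation']).as_matrix(); p=s['tool_pos']
    ty=T[:2,1]; ang=np.arctan2(ty[1],ty[0]); want=b[2]+np.pi/2
    d=(want-ang+np.pi/2)%np.pi-np.pi/2
    c,si=np.cos(b[2]),np.sin(b[2]); q=p[:2]-b[:2]
    print('t',round(s['t'],2),'box pos mm',np.round(np.array([q@[c,si],q@[-si,c],p[2]])*1e3,1),'roll deg',round(np.degrees(d*np.sign(T[2,2])),2),'F box',np.round([s['force'][:2]@[c,si],s['force'][:2]@[-si,c],s['force'][2]],2),'q6',s['q'][5],'tz',T[:,2].round(3),'open',s['opening'])
    for x in pts: print(x,'->',np.round((w([x],b)[0]-p)@T*100,2))
E
python3 -c "
from fit import *
plan([(-.13,0,.2),(-.13,0,.045)])"
```

```text
t 0.1 box pos mm [-582.6  457.4  217.7] roll deg 1.86 F box [-0.43 -0.05 -0.34] q6 -0.08541904809909491 tz [-0.001 -0.002 -1.   ] open 0.09287584297473069
(-0.13, 0, 0.2) -> [-43.75 -47.19   1.84]
(-0.13, 0, 0.045) -> [-43.75 -47.16  17.34]
```

play_rows(targets=[-2.5,-2.7,0,0,-5,-5.4,0,0.5,-7.5,-8.1,0,1,-10,-10.8,0,1.9,-12.5,-13.5,0,1.9,-15,-16.2,0,1.9,-17.5,-18.9,0,1.9,-20,-21.6,0,1.9], grip=0, grip_force=10)

```text
t: 0.77
tool_pos: [0.2895, 0.3204, 0.2182]
orientation: [-0.445, -3.11, 0.0]
force: [0.3, -0.5, -0.8]
opening: 0.0444
gripper_force: 0.0
```

```bash
python3 -c "
from fit import *
plan([(-.13,0,.2),(-.13,0,.045)])"
```

```text
t 0.77 box pos mm [-375.   247.   218.2] roll deg -0.01 F box [ 0.39 -0.37 -0.82] q6 -0.5692034976582577 tz [-0. -0. -1.] open 0.04437422005533567
(-0.13, 0, 0.2) -> [-24.51 -24.69   1.83]
(-0.13, 0, 0.045) -> [-24.51 -24.69  17.33]
```

play_rows(targets=[-2.8,-2.8,0,0,-5.6,-5.6,0,0,-8.4,-8.4,0,0,-11.2,-11.2,0.5,0,-14,-14,1,0,-17,-17,1.5,0,-20,-20,1.8,0,-22.5,-22.5,1.8,0])

```text
t: 1.43
tool_pos: [0.4421, 0.0405, 0.1997]
orientation: [-0.447, -3.109, 0.0]
force: [-0.2, 1.3, -0.4]
opening: 0.0005
gripper_force: 0.0
```

play_rows(targets=[-1.0,-1.0,0,0,-2,-2.2,0,0,-2,-2.2,0,0])

```text
t: 1.68
tool_pos: [0.4555, 0.0137, 0.2001]
orientation: [-0.45, -3.108, 0.001]
force: [-0.1, 0.3, 0.1]
opening: 0.0004
gripper_force: 0.0
```

```bash
python3 -c "
from fit import *
plan([(-.13,0,.045)])"
```

```text
t 1.68 box pos mm [-129.7   -0.8  200.1] roll deg -0.2 F box [-0.24  0.29  0.12] q6 -1.3647078992616657 tz [-0.001 -0.001 -1.   ] open 0.0004073320424523448
(-0.13, 0, 0.045) -> [ 0.02  0.1  15.51]
```

play_rows(targets=[0,0,3,0,0,0,6,0,0,0,9,0,0,0,12,0,0,0,14,0,0,0,15.5,0,0,0,15.5,0,0,0,15.5,0])

```text
t: 2.35
tool_pos: [0.4538, 0.0168, 0.045]
orientation: [-0.445, -3.107, 0.0]
force: [0.5, -0.1, 0.2]
opening: 0.0003
gripper_force: 0.0
```

```bash
python3 - <<'E'
from fit import *
plan([(-.1,0,.045)])
c=shot('top','t1'); i=c['image'][85:265,190:360,::-1]; cv2.imwrite('pics/t1b.png',cv2.resize(i,None,fx=3.3,fy=3.3,interpolation=cv2.INTER_CUBIC))
E
```

```text
t 2.35 box pos mm [-132.2    1.7   45. ] roll deg -0.0 F box [0.51 0.02 0.17] q6 -1.3625338119936024 tz [-0.003  0.    -1.   ] open 0.0003324674427998733
(-0.1, 0, 0.045) -> [-3.22 -0.17 -0.01]
```

View pics/t1b.png

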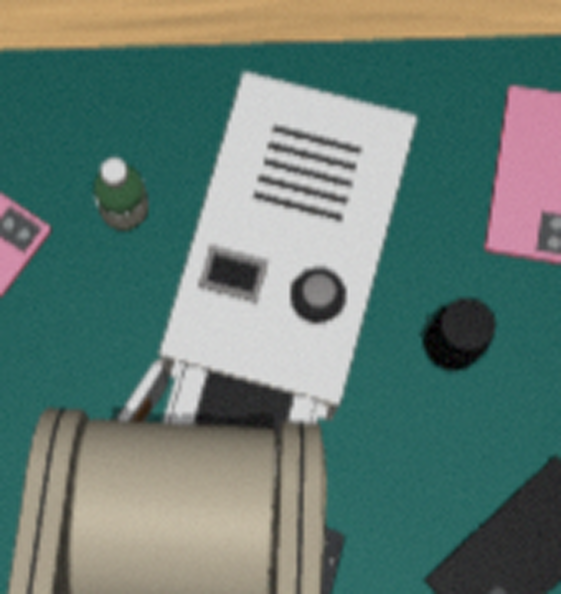

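The view shows the box undisturbed, with the gripper down in front of the tray and clear of the door. Next I push the tray slowly.

play_rows(targets=[-0.6,0,0,0,-1.2,0,0,0,-1.8,-0.1,0,0,-2.4,-0.1,0,0,-2.8,-0.2,0,0,-3.1,-0.2,0,0,-3.4,-0.2,0,0,-3.7,-0.2,0,0])

```text
t: 3.07
tool_pos: [0.4901, 0.0037, 0.0455]
orientation: [-0.446, -3.109, 0.0]
force: [-0.1, -0.5, -0.3]
opening: 0.0004
gripper_force: 0.0
```

play_rows(targets=[-0.3,0,0,0,-0.6,0,0,0,-0.9,0,0,0,-1.2,0,0,0,-1.5,0,0,0,-1.8,0,0,0,-2.1,0,0,0,-2.4,0,0,0])

```text
t: 3.73
tool_pos: [0.5131, -0.003, 0.0454]
orientation: [-0.446, -3.109, 0.0]
force: [-3.4, -0.6, 0.8]
opening: 0.0005
gripper_force: 1.1
```

play_rows(targets=[-0.3,0,0,0,-0.6,0,0,0,-0.9,0,0,0,-1.2,0,0,0,-1.5,0,0,0,-1.8,0,0,0,-2.1,0,0,0,-2.4,0,0,0])

```text
t: 4.4
tool_pos: [0.5363, -0.0097, 0.0456]
orientation: [-0.446, -3.11, -0.0]
force: [-2.8, -0.9, -1.1]
opening: 0.0003
gripper_force: 1.1
```

```bash
python3 -c "
from fit import *
plan([(-.0075,0,.045)])"
```

```text
t 4.4 box pos mm [-45.6  -0.6  45.6] roll deg -0.04 F box [-2.49 -1.65 -1.12] q6 -1.3995955905151056 tz [-0.  0. -1.] open 0.0002969075828708871
(-0.0075, 0, 0.045) -> [-3.81  0.07  0.06]
```

play_rows(targets=[-0.3,0,0,0,-0.6,0,0,0,-0.9,0,0,0,-1.2,0,0,0,-1.5,0,0,0,-1.8,0,0,0,-2.1,0,0,0,-2.4,0,0,0])

```text
t: 5.07
tool_pos: [0.5594, -0.0165, 0.0457]
orientation: [0.446, 3.11, -0.0]
force: [-2.2, -1.2, -0.3]
opening: 0.0
gripper_force: 1.1
```

play_rows(targets=[-0.1,0,0,0,-0.2,0,0,0,-0.3,0,0,0,-0.4,0,0,0,-0.5,0,0,0,-0.6,0,0,0,-0.7,0,0,0,-0.8,0,0,0])

```text
t: 5.73
tool_pos: [0.5669, -0.0187, 0.0457]
orientation: [0.446, 3.11, 0.0]
force: [-2.3, -1.1, 0.7]
opening: 0.0003
gripper_force: 1.0
```

```bash
python3 -c "
from fit import *
plan([(-.0075,0,.045)])"
```

```text
t 5.73 box pos mm [-13.7  -0.7  45.7] roll deg -0.04 F box [-1.86 -1.72  0.72] q6 -1.4091646879581297 tz [ 0.  0. -1.] open 0.0003139852390238039
(-0.0075, 0, 0.045) -> [-0.62  0.07  0.07]
```

play_rows(targets=[-0.1,0,0,0,-0.2,0,0,0,-0.3,0,0,0,-0.4,0,0,0,-0.5,0,0,0])

```text
t: 6.15
tool_pos: [0.5717, -0.0201, 0.0457]
orientation: [0.446, 3.11, 0.0]
force: [-1.6, -1.1, 1.5]
opening: 0.0007
gripper_force: 1.0
```

play_rows(targets=[-0.05,0,0,0,-0.1,0,0,0])

```text
t: 6.32
tool_pos: [0.5721, -0.0202, 0.0456]
orientation: [-0.446, -3.109, -0.0]
force: [-7.4, 1.3, 4.7]
opening: 0.0008
gripper_force: 3.5
```

play_rows(targets=[-0.05,0,0,0,-0.1,0,0,0])

```text
t: 6.48
tool_pos: [0.5721, -0.0201, 0.0454]
orientation: [-0.446, -3.107, -0.001]
force: [-12.0, 2.5, 6.6]
opening: 0.0006
gripper_force: 5.8
```

The tray is on its hard stop: force is rising with no further motion. I back off and plan the door path.

play_rows(targets=[0.4,0,0,0,1.5,0,0,0,3,0,0,0,5,0,0,0,6.5,0,-2,0,8,0,-5,0,8.5,0,-8,0,8.5,0,-9,0])

```text
t: 7.15
tool_pos: [0.4937, 0.0036, 0.1404]
orientation: [0.444, 3.103, 0.001]
force: [0.8, -0.9, 1.2]
opening: 0.0003
gripper_force: 0.0
```

```bash
python3 - <<'E'
from fit import *
L=[]
for a in [2.3,2.1,1.9,1.7,1.5,1.3,1.1,.9,.7,.5,.35,.2,.1,0]:
    n=np.array([-np.cos(a),np.sin(a)]); h=.0175*abs(n[1])+.0078*abs(n[0])
    L.append(tuple(np.round(door(a,.105,.004+h,.045),4)))
plan(L)
E
```

```text
t 7.15 box pos mm [-90.3   0.2 140.4] roll deg -0.0 F box [ 1.07 -0.67  1.22] q6 -1.3833292704970297 tz [ 0.007 -0.    -1.   ] open 0.0003171592770418293
(np.float64(-0.0695), np.float64(0.1545), np.float64(0.045)) -> [-2.01 15.42  9.58]
(np.float64(-0.085), np.float64(0.1409), np.float64(0.045)) -> [-0.46 14.06  9.57]
(np.float64(-0.0979), np.float64(0.1238), np.float64(0.045)) -> [ 0.83 12.35  9.55]
(np.float64(-0.1072), np.float64(0.1037), np.float64(0.045)) -> [ 1.76 10.34  9.55]
(np.float64(-0.1123), np.float64(0.0825), np.float64(0.045)) -> [2.27 8.22 9.54]
(np.float64(-0.1133), np.float64(0.062), np.float64(0.045)) -> [2.37 6.17 9.53]
(np.float64(-0.1101), np.float64(0.041), np.float64(0.045)) -> [2.05 4.07 9.53]
(np.float64(-0.1023), np.float64(0.0204), np.float64(0.045)) -> [1.27 2.01 9.54]
(np.float64(-0.0899), np.float64(0.0014), np.float64(0.045)) -> [0.03 0.11 9.54]
(np.float64(-0.0732), np.float64(-0.0149), np.float64(0.045)) -> [-1.64 -1.52  9.55]
(np.float64(-0.0583), np.float64(-0.0247), np.float64(0.045)) -> [-3.13 -2.5   9.56]
(np.float64(-0.0417), np.float64(-0.0319), np.float64(0.045)) -> [-4.79 -3.22  9.57]
(np.float64(-0.0299), np.float64(-0.0351), np.float64(0.045)) -> [-5.97 -3.54  9.58]
(np.float64(-0.0178), np.float64(-0.037), np.float64(0.045)) -> [-7.18 -3.73  9.58]
```

play_rows(targets=[0,2.5,0,0,0,5.5,0,0,0,8.5,0,0,0,11.5,0,0,0,14.5,0,0,0,16.5,0,0,0,16.5,2,0,0,16.5,4.5,0])

```text
t: 7.82
tool_pos: [0.5412, 0.1638, 0.0924]
orientation: [0.442, 3.104, 0.004]
force: [-0.2, -0.1, -0.6]
opening: 0.0008
gripper_force: 0.0
```

play_rows(targets=[0,0,2.5,0,0,0,4.5,0,0,0,5,0,0,0,5,0])

```text
t: 8.15
tool_pos: [0.5368, 0.1614, 0.0384]
orientation: [-0.446, -3.106, 0.002]
force: [-0.7, 0.1, 1.0]
opening: 0.0003
gripper_force: 0.0
```

```bash
python3 - <<'E'
from fit import *
L=[]
for a in [1.95,1.8,1.65,1.5,1.35,1.2,1.05,.9]:
    n=np.array([-np.cos(a),np.sin(a)]); h=.0175*abs(n[1])+.0078*abs(n[0])
    L.append(tuple(door(a,.105,.004+h,.045)))
plan(L)
c=shot('scene','s2'); cv2.imwrite('pics/s2b.png',cv2.resize(c['image'][130:310,150:350,::-1],None,fx=3.3,fy=3.3,interpolation=cv2.INTER_CUBIC))
E
```

```text
t 8.15 box pos mm [-93.1 163.7  38.4] roll deg -0.04 F box [-0.74 -0.15  0.98] q6 -1.0853956840116805 tz [-0.004 -0.001 -1.   ] open 0.00031603142822404274
(np.float64(-0.09497322884352191), np.float64(0.12836902183446933), 0.045) -> [ 0.19 -3.54 -0.65]
(np.float64(-0.10307049680831136), np.float64(0.11407407633806065), 0.045) -> [ 1.   -4.97 -0.65]
(np.float64(-0.1089252407113257), np.float64(0.09830080963238398), 0.045) -> [ 1.58 -6.54 -0.64]
(np.float64(-0.11229375173387862), np.float64(0.0825253761479948), 0.045) -> [ 1.92 -8.12 -0.64]
(np.float64(-0.11344067191835085), np.float64(0.06723460406209851), 0.045) -> [ 2.03 -9.65 -0.64]
(np.float64(-0.11224800238367717), np.float64(0.05151709353895357), 0.045) -> [  1.91 -11.22  -0.64]
(np.float64(-0.1085539050291769), np.float64(0.03575865281892411), 0.045) -> [  1.54 -12.8   -0.63]
(np.float64(-0.10227084398484959), np.float64(0.02040028505907965), 0.045) -> [  0.91 -14.33  -0.63]
```

View pics/s2b.png

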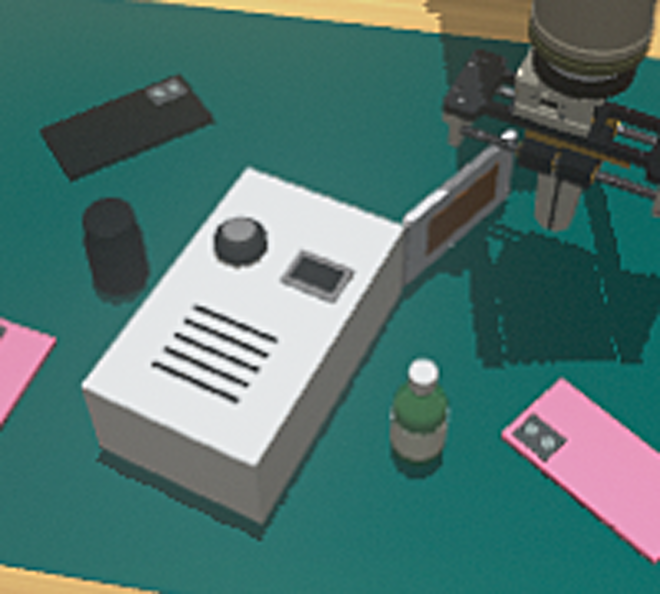

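The view shows the tray gone in, the door still open at crop (455,215) and the fingers on its outer side at (555,200). Nothing else has moved. Now I sweep the door shut.

play_rows(targets=[0,-1,-0.6,0,0,-2,-0.6,0,0.2,-2.8,-0.6,0,0.2,-3.5,-0.6,0,0.6,-4.2,-0.6,0,1,-5,-0.6,0,1.3,-5.8,-0.6,0,1.6,-6.5,-0.6,0])

```text
t: 8.87
tool_pos: [0.504, 0.103, 0.0467]
orientation: [0.446, 3.11, 0.0]
force: [0.8, 1.4, 0.6]
opening: 0.001
gripper_force: 0.4
```

play_rows(targets=[0.2,-0.8,0,0,0.3,-1.6,0,0,0.4,-2.4,0,0,0.45,-3.1,0,0,0.4,-3.9,0,0,0.3,-4.7,0,0,0.2,-5.5,0,0,-0.05,-6.3,0,0])

```text
t: 9.53
tool_pos: [0.4871, 0.0424, 0.0466]
orientation: [-0.446, -3.109, 0.0]
force: [0.7, -0.1, 0.2]
opening: 0.001
gripper_force: 0.4
```

```bash
python3 - <<'E'
from fit import *
L=[]
for a in [1.05,.9,.8,.7,.6,.5,.4,.3,.2,.1,0]:
    n=np.array([-np.cos(a),np.sin(a)]); h=.0175*abs(n[1])+.0078*abs(n[0])
    L.append(tuple(np.round(door(a,.105,.004+h,.045),3).tolist()))
plan(L)
E
```

```text
t 9.53 box pos mm [-107.4   35.6   46.6] roll deg -0.03 F box [0.69 0.1  0.19] q6 -1.304057284930696 tz [-0.  0. -1.] open 0.0010095932393674124
(-0.109, 0.036, 0.045) -> [0.16 0.04 0.16]
(-0.102, 0.02, 0.045) -> [-0.54 -1.56  0.15]
(-0.097, 0.011, 0.045) -> [-1.04 -2.46  0.15]
(-0.09, 0.001, 0.045) -> [-1.74 -3.46  0.15]
(-0.082, -0.007, 0.045) -> [-2.54 -4.26  0.15]
(-0.073, -0.015, 0.045) -> [-3.44 -5.06  0.15]
(-0.063, -0.022, 0.045) -> [-4.44 -5.76  0.15]
(-0.053, -0.027, 0.045) -> [-5.44 -6.25  0.15]
(-0.042, -0.032, 0.045) -> [-6.54 -6.75  0.15]
(-0.03, -0.035, 0.045) -> [-7.74 -7.05  0.15]
(-0.018, -0.037, 0.045) -> [-8.94 -7.25  0.15]
```

play_rows(targets=[-0.2,-0.8,0,0,-0.54,-1.6,0,0,-1,-2.4,0,0,-1.5,-3.1,0,0,-2.1,-3.8,0,0,-2.7,-4.4,0,0,-3.4,-5,0,0,-4.1,-5.5,0,0])

```text
t: 10.2
tool_pos: [0.5118, -0.022, 0.0466]
orientation: [-0.446, -3.11, 0.0]
force: [-0.4, 1.0, 0.0]
opening: 0.0008
gripper_force: 0.4
```

play_rows(targets=[-0.6,-0.4,0,0,-1.3,-0.8,0,0,-1.9,-1,0,0,-2.4,-1.2,0,0,-2.9,-1.4,0,0,-3.3,-1.5,0,0,-3.6,-1.6,0,0,-3.8,-1.6,0,0])

```text
t: 10.87
tool_pos: [0.5436, -0.0474, 0.0466]
orientation: [-0.446, -3.11, 0.0]
force: [-0.6, 0.4, -0.5]
opening: 0.0004
gripper_force: 0.3
```

```bash
python3 -c "
from fit import *
plan([(-.018,-.037,.045)])"
```

```text
t 10.87 box pos mm [-28.  -34.8  46.6] roll deg -0.03 F box [-0.67  0.2  -0.45] q6 -1.46668058621224 tz [-0. -0. -1.] open 0.00035507293191427416
(-0.018, -0.037, 0.045) -> [-1.   -0.22  0.16]
```

play_rows(targets=[-0.15,0,0,0,-0.3,0,0,0,-0.4,0,0,0,-0.5,-0.1,0,0,-0.6,-0.1,0,0,-0.7,-0.1,0,0,-0.75,-0.1,0,0])

```text
t: 11.45
tool_pos: [0.5503, -0.0503, 0.0467]
orientation: [0.446, 3.11, -0.0]
force: [-0.1, -0.3, 0.0]
opening: 0.0003
gripper_force: 0.3
```

play_rows(targets=[-0.05,0,0,0,-0.1,0,0,0,-0.15,0,0,0,-0.2,0,0,0])

```text
t: 11.78
tool_pos: [0.5521, -0.0508, 0.0467]
orientation: [-0.446, -3.11, 0.0]
force: [-0.9, -0.2, 0.1]
opening: 0.0007
gripper_force: 0.3
```

play_rows(targets=[-0.05,0,0,0,-0.1,0,0,0])

```text
t: 11.95
tool_pos: [0.5524, -0.0509, 0.0466]
orientation: [-0.446, -3.108, -0.0]
force: [-8.5, 1.2, 5.3]
opening: 0.0005
gripper_force: 3.7
```

The door has hit its stop about where predicted. One more slight push, then back off and go up towards the button.

play_rows(targets=[-0.05,0,0,0,-0.05,0,0,0])

```text
t: 12.12
tool_pos: [0.5524, -0.051, 0.0466]
orientation: [-0.446, -3.107, -0.0]
force: [-7.1, 1.5, 5.6]
opening: 0.0003
gripper_force: 4.2
```

play_rows(targets=[0.3,0,0,0,1.5,0,0,0,3,0,0,0,4,0,-2.5,0,4,0,-5.5,0,4,0,-8.5,0,4,0,-10,0,4,0,-10,0])

```text
t: 12.78
tool_pos: [0.5183, -0.0405, 0.1518]
orientation: [0.445, 3.101, -0.0]
force: [0.0, -0.7, 0.1]
opening: 0.0004
gripper_force: 0.0
```

```bash
python3 - <<'E'
from fit import *
plan([(.075,-.033,.14)])
c=shot('scene','s3'); cv2.imwrite('pics/s3b.png',cv2.resize(c['image'][130:310,150:350,::-1],None,fx=3.3,fy=3.3,interpolation=cv2.INTER_CUBIC))
E
```

```text
t 12.78 box pos mm [-54.2 -35.2 151.8] roll deg -0.03 F box [ 0.23 -0.69  0.1 ] q6 -1.4626033437306638 tz [ 0.009 -0.001 -1.   ] open 0.00044227075948031466
(0.075, -0.033, 0.14) -> [-12.91   0.23   1.29]
```

View pics/s3b.png

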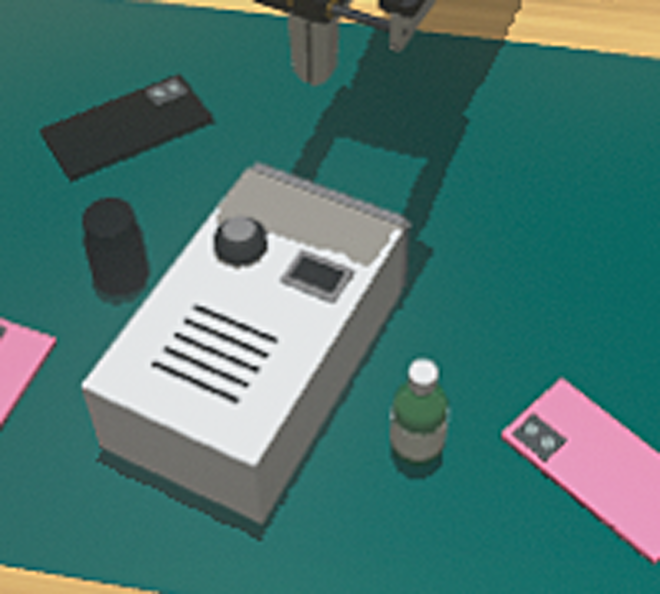

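The door is shut flush against the front and the bystanders haven't moved. The grey button sits in a dark collar at crop (240,235), so I measure its height before pressing.

```bash
python3 - <<'E'
from fit import *
cs=pickle.load(open('pics/s3.pkl','rb')); ct=pickle.load(open('pics/top0.pkl','rb'))
def tri(us,ut):
    o1,r1=ray(cs,us);o2,r2=ray(ct,ut)
    s=np.linalg.lstsq(np.c_[r1,-r2],o2-o1,rcond=None)[0]; p,q=o1+s[0]*r1,o2+s[1]*r2; return p,q
print(tri((223.,200.),(286.0,171.9)))
a=cv2.resize(cs['image'][180:225,200:245,::-1],(390,390),interpolation=cv2.INTER_CUBIC)
d=cv2.resize(ct['image'][150:195,264:309,::-1],(390,390),interpolation=cv2.INTER_CUBIC)
cv2.imwrite('pics/btn.png',np.hstack([a,d]))
E
```

```text
(array([ 0.64426305, -0.07329583,  0.10318373]), array([ 0.6445126 , -0.07468766,  0.10334281]))
```

View pics/btn.png

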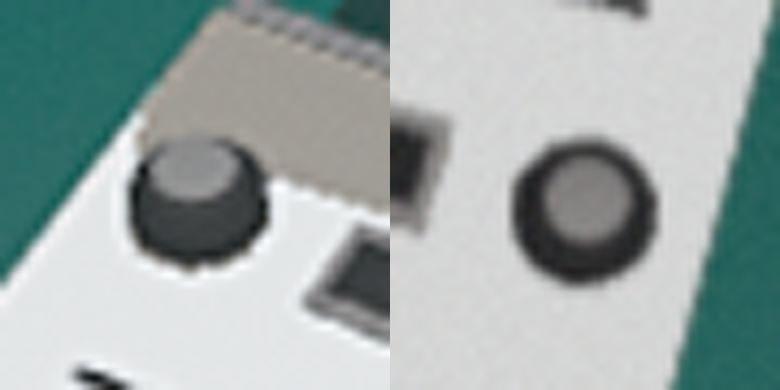

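Button top is at about z = 0.103, at (0.644, -0.074). I move over it.

play_rows(targets=[-2,0,0,0,-4.5,0,0,0,-7,0,0,0,-9.5,0.1,0.5,0,-11.5,0.2,1,0,-12.9,0.2,1.5,0,-12.9,0.2,2,0,-12.9,0.2,2.5,0])

```text
t: 13.5
tool_pos: [0.6386, -0.0742, 0.1191]
orientation: [-0.446, -3.107, -0.0]
force: [-0.4, 1.2, 0.7]
opening: 0.0002
gripper_force: 0.0
```

play_rows(targets=[0,0,0.2,0,0,0,0.4,0,0,0,0.4,0])

```text
t: 13.75
tool_pos: [0.6385, -0.074, 0.117]
orientation: [-0.446, -3.109, -0.0]
force: [-0.3, 0.2, 0.1]
opening: 0.0005
gripper_force: 0.0
```

```bash
python3 -c "
from fit import *
plan([(.0755,-.033,.11)])"
```

```text
t 13.75 box pos mm [ 70.6 -33.6 117. ] roll deg -0.03 F box [-0.36  0.11  0.07] q6 -1.4811525814381732 tz [-0.001  0.    -1.   ] open 0.0005310963712959149
(0.0755, -0.033, 0.11) -> [-0.49  0.07  0.7 ]
```

play_rows(targets=[-0.25,0.05,0.2,0,-0.5,0.05,0.4,0,-0.5,0.05,0.7,0,-0.5,0.05,0.9,0,-0.5,0.05,1.1,0,-0.5,0.05,1.1,0])

```text
t: 14.25
tool_pos: [0.6444, -0.0753, 0.1063]
orientation: [-0.446, -3.11, -0.0]
force: [-0.8, -0.5, 1.9]
opening: 0.0003
gripper_force: 0.9
```

play_rows(targets=[0,0,0.1,0,0,0,0.2,0,0,0,0.2,0])

```text
t: 14.5
tool_pos: [0.6445, -0.0753, 0.1047]
orientation: [0.446, 3.11, 0.0]
force: [-0.3, 0.2, 2.9]
opening: 0.0005
gripper_force: 1.4
```

play_rows(targets=[0,0,0.1,0,0,0,0.2,0,0,0,0.2,0])

```text
t: 14.75
tool_pos: [0.6445, -0.0753, 0.1026]
orientation: [0.446, 3.11, -0.0]
force: [-1.8, 0.9, 4.0]
opening: 0.0007
gripper_force: 2.0
```

play_rows(targets=[0,0,0.1,0,0,0,0.2,0,0,0,0.2,0])

```text
t: 15.0
tool_pos: [0.6445, -0.0753, 0.1013]
orientation: [0.446, 3.11, -0.0]
force: [-3.9, 0.4, 7.7]
opening: 0.0003
gripper_force: 3.6
```

play_rows(targets=[0,0,0.1,0,0,0,0.2,0,0,0,0.2,0])

```text
t: 15.25
tool_pos: [0.6447, -0.0753, 0.1011]
orientation: [0.446, 3.109, -0.0]
force: [-9.1, 0.8, 17.5]
opening: 0.0007
gripper_force: 9.2
```

The force passed the spring's 5 N and stopped hard at z = 0.101, so the button is fully down. I release and retreat.

play_rows(targets=[0,0,-0.4,0,0,0,-1,0,0,0,-2,0,0,0,-4,0,0,0,-7,0,2,0,-9,0,5,0,-10,0,8,0,-10,0])

```text
t: 15.92
tool_pos: [0.5689, -0.0531, 0.2023]
orientation: [0.446, 3.104, -0.0]
force: [0.1, 0.3, 0.2]
opening: 0.0004
gripper_force: 0.0
```

play_rows(targets=[3,0,0,0,6,0,0,0,9,0,0,0,11,0,0,0,12,0,0,0,12,0,0,0,12,0,0,0])

```text
t: 16.5
tool_pos: [0.4528, -0.0191, 0.1991]
orientation: [0.446, 3.108, -0.0]
force: [-0.3, 0.3, -0.2]
opening: 0.0006
gripper_force: 0.0
```

```bash
python3 - <<'E'
from fit import *
plan([])
c=shot('scene','s4'); t=shot('top','t4')
A=cv2.resize(c['image'][140:290,155:305,::-1],(400,400)); B=cv2.resize(t['image'][95:255,200:360,::-1],(400,400))
cv2.imwrite('pics/s4b.png',np.hstack([A,B]))
E
```

```text
t 16.5 box pos mm [-123.1  -33.   199.1] roll deg -0.02 F box [-0.33  0.24 -0.19] q6 -1.4412920911734277 tz [ 0.001 -0.    -1.   ] open 0.0005688733132913233
```

View pics/s4b.png

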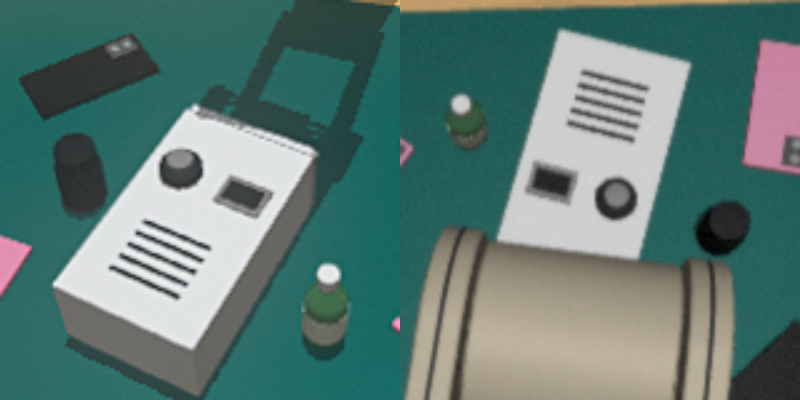

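The door is shut along the front edge at (255,130), the button at (181,165) is back up, the bystanders haven't moved and the arm is clear. I hand in.

```bash
python3 -c "
from plant import workorder
print(workorder.close_job())"
```

```text
the job is handed in; nothing more can be done
None
```

I pushed the tray home to its stop, shut the door, then pressed the start button fully down and released it. The job was handed in at about 16.5 s of the 64 s limit; no verdict was shown.

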